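# Changeover of a varnish-curing light table

### The arm

A 7-joint arm with a two-finger parallel gripper is mounted at the origin on the work surface. World frame = base frame: x ahead of the robot, y to its left, z up, the work surface at z = 0. Lengths are in m, angles in rad, forces in N, time in s.
With the tool pointing down it reaches from about 0.425 to 0.875 m from the base axis. Payload 8.4 kg.
Tool frame: the origin (TCP) lies midway between the tips of the shut fingers; the grasp point (between the pads) lies 19 mm behind it; z points along the fingers, y is the line along which they close (so a half turn about z gives the same grasp; the last joint's range is limited). The gripper opens to 85 mm and grips with 20 to 120 N. Pads are 22 mm wide; open, the fingers measure 114 mm over their backs; the gripper's body (76 mm by 85 mm) begins 54 mm behind the grasp point. The pads swing forward as they close: fully open they stand 13 mm farther back than shut.
Start: joints at [-1.281, 0.333, 0.04, 1.465, -0.013, 1.343, -0.059], TCP at [0.246, 0.601, 0.231] pointing down, gripper open.
Joint ranges: [-2.58, 2.58], [-0.38, 2.09], [-1.3, 1.39], [0.25, 2.4], [-1.5, 4.64], [0.08, 2.09], [-2.65, 2.65]. Speed limits (rad/s): [2.22, 2.22, 2.79, 2.79, 3.14, 3.14, 3.14].

### API

Orientations are given as [roll, pitch, yaw] about the fixed x, y, z axes, in that order (R = Rz(yaw) Ry(pitch) Rx(roll)).
In Python, from workcell import manip gives the robot as it stands.
- The arm moves only by the shell command python3 -m handwheel 'ROWS' [OPENING] [FORCE]. ROWS is a JSON object of lists of equal length, an entry for each row: "offset": the shift along the world's x, y, z in units of 0.02 m (1.0 is 0.02 m), a list of three; "turn": the turn about the world's z in units of 0.08 rad (1.0 is 0.08 rad). A call has exactly 8 rows; each row shifts and turns the commanded pose from where the row before left it; what a row does not reach is not made up. A row lasts 1/12 s, in which the tool goes at most 41.7 mm and 7.16 degrees, less where a joint would pass 70% of its speed; a pose out of reach is approached as far as the arm can. A call with a number of a shift or a turn outside -1 to 1 is refused whole. A call with a gripper value outside its range is refused whole. OPENING is the finger opening in mm, from 0 to 85.4, set as the call begins (- or left out, the last holds). The fingers move at their own pace and stop on an object; FORCE is the grip in N (left out, the last holds). Time passes only in rows, so rows that do not move let the fingers close, or fill a call up. It gives the time, the measured TCP pose, the force, the opening and the grip force at its end, in the units of the state.
- manip.read_state(): the state, without advancing time (a new reading comes with each control period).
- manip.camera(name): name is "scene" or "top"; returns (picture, depth): 420x560x3 uint8, blue, green, red; 420x560 float32, m along the optical axis (not along the pixel's ray), 0 where there is no reading.
- manip.camera_info(name): a dict with "intrinsics" (3x3 intrinsics, pixels), "dist" ([k1, k2, p1, p2, k3] as OpenCV has them; the pictures are not rectified), "extrinsics" (4x4, takes a point from camera to world coordinates). Camera axes: x right, y down, z forward; pixel columns grow to the right and rows downward; lengths in m; the calibration is good to about 2 mm. A picture is of the moment at which its call begins. camera_info takes no time and is no camera call.
- manip.hand_in(): hands the job in; it is judged then, once.
The state is a dict: "clock": time; "joint_positions": joint angles; "qvel": joint speeds; "effort": joint torques, N m; "tcp_pos": TCP position; "tool_rot": TCP orientation; "force": force on the tool from outside, world axes, zero at the start; "ft_torque": the same for the moment, N m; "gripper_width": finger opening in m; "gripper_force": force on a finger pad.
Only numpy, scipy, OpenCV 4.12 (cv2) and the standard library are available. Lean on these libraries where they do the work, as an engineer would, in place of code of your own. Each camera call takes 0.05 s, during which the arm holds its last target. There are 200 camera calls.

### The job

The bed of the light table that holds the large house plaque is still curing: leave the plaque and that bed's fader as they are. On the other bed, first slide the fader all the way to its off end; with it off, lift out the two finished round medallions and lay them flat in the wooden tray, and lay every loose wooden figure from the table flat on the floor of the emptied bed, none on top of another. Then slide that bed's fader up to the same setting as its neighbour's, leaving the paint jar, tape roll and eraser that lie among the figures where they are.

Things in the scene. Friction and masses are not known exactly. Their poses are not given: they have to be found in the camera images.
- light_table: Fixed grey low box with two shallow white-floored beds side by side (left at +y, right at -y) and one fader in front (-x) of each; 265 (x) x 320 (y) mm, beds' floor and fader deck 30 mm above the table, aluminium lips round the beds 12 mm higher. Origin: on the table, under the middle of the lip between the two beds; x points away from the robot.
- bed_left (a point): Centre of the left bed's floor (axes as light_table). The floor measures 185 (x) x 150 (y) mm inside the lips.
- bed_right (a point): Centre of the right bed's floor, same size.
- fader_left (a joint): Position of the left bed's fader, m: 0 is the off end (towards -y, the robot's right; long mark), 0.09 the far end (towards +y). Marks every 10 mm. Stays where it is left; about 2 N to move.
- fader_right (a joint): The same for the right bed's fader.
- fader_left_top (a point): Centre of the top of the left fader's black upright grip: 28 (x) x 18 (y) mm, 36 mm tall, standing on the deck. Axes as light_table; it slides along y. With equal settings the two grips are 155 mm apart. The grips' tops are 66 mm above the table.
- fader_right_top (a point): The same for the right fader.
- plaque: Plywood house plaque, 115 x 100 x 14 mm, lying in the bed that is still curing (left or right). Origin: centre of its underside.
- medallion_a: Finished round wooden medallion, diameter 46 mm, 14 mm high, lying flat in the other bed. Origin: centre of its underside.
- medallion_b: Another one just like it, beside it.
- tray: Fixed shallow open wooden tray for finished work, 130 x 130 mm outside, 16 mm high, walls and floor 5 mm. Origin: centre of its underside.
- fish: Fish sawn from plain 12 mm plywood, unvarnished, lying flat on the table: 38 mm along its x, 28 mm across (y), 12 mm high (z). Origin: centre of its underside. It may be absent (None).
- house: Small house sawn from plain 12 mm plywood, unvarnished, lying flat on the table: 38 mm along its x, 28 mm across (y), 12 mm high (z). Origin: centre of its underside. It may be absent (None).
- cloud: Cloud sawn from plain 12 mm plywood, unvarnished, lying flat on the table: 38 mm along its x, 28 mm across (y), 12 mm high (z). Origin: centre of its underside. It may be absent (None).
- mushroom: Mushroom sawn from plain 12 mm plywood, unvarnished, lying flat on the table: 38 mm along its x, 28 mm across (y), 12 mm high (z). Origin: centre of its underside. It may be absent (None).
- boat: Boat sawn from plain 12 mm plywood, unvarnished, lying flat on the table: 38 mm along its x, 28 mm across (y), 12 mm high (z). Origin: centre of its underside. It may be absent (None).
- paint_jar: Bystander, leave it be: small closed paint jar among the figures, diameter 40 mm, 44 mm high. Origin: centre of its underside.
- tape_roll: Bystander, leave it be: roll of paper tape lying among the figures, diameter 48 mm, 20 mm high. Origin: centre of its underside.
- eraser: Bystander, leave it be: dark rubber eraser, a plain 34 x 22 x 14 mm block, lying among the figures. Origin: centre of its underside.
Mind the look-alikes: they are no part of the job. What is shaped like the medallion_b but blue or green is not meant.

How it is judged:
By the outcome, as a careful person would: the job done as asked, in the order asked, and still so for the second after the job is handed in, with the robot touching nothing.
Of fish, house, cloud, mushroom, boat only 3 to 5 are there at a start; the rules pass over those that are not, and their reading is None.
At some moment in a run one of fish, house, cloud, mushroom, boat may be knocked a few centimetres aside while the robot is not near it.
Once in a run the grip may slacken for a moment while it holds something.
It also fails if it takes over 208 s, if anything falls off the work surface, if the arm or the gripper's body presses on something with over 40 N, if the wrist force passes 120 N, or if a joint passes its speed limit or range.

## Working session

There is one attempt and no reset: what is moved stays moved. The work goes in short steps, Python scripts to look and compute and a shell command to move; the robot and the scene stay as the last step left them, time stands still between calls to the robot, and variables do not carry over. Pictures are saved under pics/ and viewed, at most 14 in all, crops included, and the job is handed in when it is done.

```bash
ls; mkdir -p pics
python3 - <<'E'
from workcell import manip
import cv2
for n in("scene","top"):
    p,d=manip.camera(n); cv2.imwrite(f"pics/{n}0.png",p)
    i=manip.camera_info(n); print(n,i)
s=manip.read_state(); print(s["clock"],s["tcp_pos"],s["tool_rot"],s["gripper_width"])
E
```

```text
pics
scene {'intrinsics': array([[451.10470277,   0.        , 278.01361483],
       [  0.        , 451.10470277, 207.77111307],
       [  0.        ,   0.        ,   1.        ]]), 'dist': array([0.05265211, 0.        , 0.        , 0.        , 0.        ]), 'extrinsics': array([[ 0.59707024,  0.67208304, -0.43796292,  0.99787604],
       [ 0.80210538, -0.50806124,  0.31384828, -0.30904678],
       [-0.01157988, -0.53868188, -0.84242966,  0.95507123],
       [ 0.        ,  0.        ,  0.        ,  1.        ]])}
top {'intrinsics': array([[456.86926425,   0.        , 274.74053238],
       [  0.        , 456.86926425, 207.84280206],
       [  0.        ,   0.        ,   1.        ]]), 'dist': array([-0.10473602,  0.        ,  0.        ,  0.        ,  0.        ]), 'extrinsics': array([[ 0.02493687, -0.98027416,  0.19606307,  0.3202806 ],
       [-0.99960766, -0.02695278, -0.0076201 ,  0.01146475],
       [ 0.01275423, -0.19579613, -0.98056168,  1.33564964],
       [ 0.        ,  0.        ,  0.        ,  1.        ]])}
0.1 [0.24627703 0.60109806 0.23051041] [-3.14014561e+00  1.38424969e-04  2.75281272e+00] 0.0855854675036304
```

View pics/scene0.png

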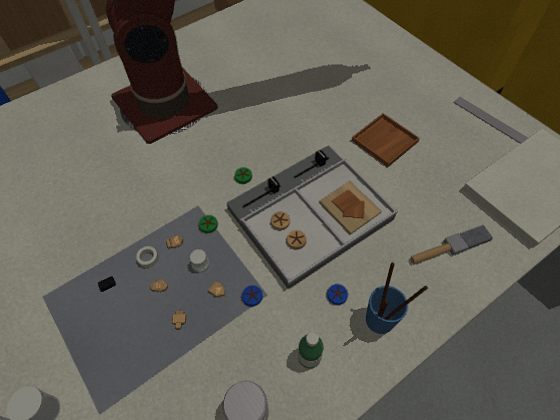

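View pics/top0.png

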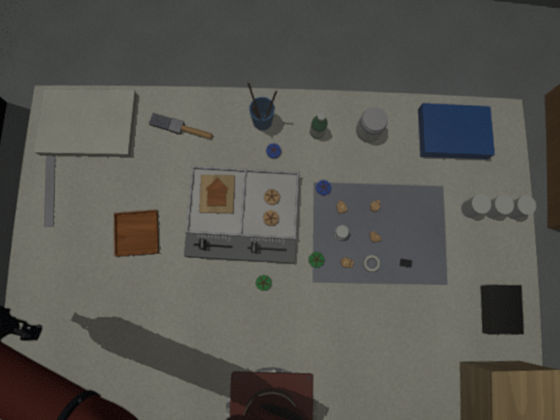

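The left bed (+y) holds the plaque, at top px (217,194). The right bed has the medallions, at (272,197) and (271,218). The figures sit on the mat at about (342,208), (376,206), (375,237) and (347,263). The jar is at (343,232), tape at (372,263), eraser at (406,263), and tray at (137,233).

```bash
cat > h.py <<'E'
from workcell import manip
import cv2, numpy as np
def ray(n,uv):
    i=manip.camera_info(n); E=i["extrinsics"]
    p=cv2.undistortPoints(np.float64(uv).reshape(-1,1,2),i["intrinsics"],i["dist"])[:,0]
    d=np.c_[p,np.ones(len(p))]@E[:3,:3].T
    return E[:3,3],d
def world(n,uv,z):
    o,d=ray(n,uv); return o+d*((z-o[2])/d[:,2])[:,None]
def pix(n,P):
    i=manip.camera_info(n); T=np.linalg.inv(i["extrinsics"])
    return cv2.projectPoints(np.float64(P).reshape(-1,1,3),cv2.Rodrigues(T[:3,:3])[0],T[:3,3],i["intrinsics"],i["dist"])[0][:,0]
def ortho(n,img,x0,x1,y0,y1,z,s=0.001):
    """rectified view of plane z: row down = -x, col right = -y"""
    xs=np.arange(x1,x0,-s); ys=np.arange(y1,y0,-s)
    X,Y=np.meshgrid(xs,ys,indexing="ij")
    m=pix(n,np.stack([X,Y,np.full_like(X,z)],-1)).reshape(X.shape+(2,)).astype(np.float32)
    return cv2.remap(img,m[...,0],m[...,1],cv2.INTER_CUBIC)
def blobs(n,img,lo,hi,z,amin=30,amax=4000):
    m=cv2.inRange(cv2.cvtColor(img,cv2.COLOR_BGR2HSV),lo,hi)
    m=cv2.morphologyEx(m,cv2.MORPH_CLOSE,np.ones((3,3)))
    out=[]
    for c in cv2.findContours(m,cv2.RETR_EXTERNAL,cv2.CHAIN_APPROX_NONE)[0]:
        if not amin<cv2.contourArea(c)<amax: continue
        w=world(n,c.reshape(-1,2),z)[:,:2]
        r=cv2.minAreaRect((w*1000).astype(np.float32))
        mo=cv2.moments((w*1000).astype(np.float32))
        out.append((c.reshape(-1,2).mean(0).round(),np.round(r[0],0),np.round(r[1],0),round(r[2]),np.round([mo["m10"]/mo["m00"],mo["m01"]/mo["m00"]])))
    return out
E
python3 - <<'E'
from h import *
for n in("scene","top"):
    p,d=manip.camera(n); print(n)
    for b in blobs(n,p,(5,70,60),(25,255,255),0.012): print(*b)
    if n=="top":
        print("table corners",world(n,[[193,168],[299,172],[296,263],[186,259]],.042).round(3))
        print("tray",world(n,[[114,213],[157,211],[160,254],[117,257]],.016).round(3))
        print("grips",world(n,[[202,243],[253,246]],.066).round(3))
        print("mat",world(n,[[314,183],[445,186],[447,284],[314,282]],0).round(3))
o=ortho("scene",cv2.imread("pics/scene0.png"),.38,.72,-.52,-.12,.012)
cv2.imwrite("pics/o1.png",cv2.resize(o,None,fx=1.9,fy=1.7)*1)
t=ortho("scene",cv2.imread("pics/scene0.png"),.38,.7,-.15,.25,.042)
cv2.imwrite("pics/o2.png",cv2.resize(t,None,fx=2,fy=1.8))
E
```

```text
scene
[179. 319.] [ 606. -296.] [28. 38.] 60 [ 606. -296.]
[217. 289.] [ 600. -193.] [39. 28.] 19 [ 598. -195.]
[158. 286.] [ 511. -292.] [38. 24.] 53 [ 512. -293.]
[431. 253.] [819. 250.] [102.  20.] 75 [819. 250.]
[174. 241.] [ 435. -210.] [37. 30.] 74 [ 435. -210.]
[296. 239.] [604.  24.] [43. 49.] 53 [603.  24.]
[280. 220.] [540.  24.] [44. 48.] 53 [540.  24.]
[350. 207.] [611. 188.] [118. 103.] 1 [611. 188.]
[168. 124.] [100. -34.] [168.  50.] 77 [ 92. -58.]
[387. 140.] [503. 411.] [136. 137.] 5 [502. 414.]
[124.  90.] [-98. -75.] [49. 21.] 89 [-101.  -73.]
[21. 89.] [-281. -312.] [57. 83.] 1 [-281. -312.]
[192.  84.] [ -7. 104.] [37. 69.] 69 [ -2. 100.]
[86. 62.] [-282. -112.] [56. 35.] 1 [-279. -112.]
[113.  50.] [-282.  -22.] [18. 59.] 78 [-281.  -22.]
[103.  22.] [-428.   17.] [33. 83.] 76 [-428.   16.]
[194.  15.] [-282.  278.] [ 60. 191.] 2 [-281.  274.]
[84. 17.] [-493.  -23.] [ 11. 208.] 80 [-490.  -23.]
[39. 41.] [-508. -187.] [296. 239.] 90 [-444. -189.]
top
[236. 408.] [17. 92.] [38. 39.] 2 [15. 95.]
[288. 381.] [ 87. -37.] [161.  62.] 87 [ 92. -58.]
[347. 262.] [ 430. -212.] [35. 27.] 76 [ 429. -212.]
[375. 237.] [ 507. -296.] [27. 30.] 1 [ 506. -295.]
[271. 218.] [554.  13.] [42. 44.] 2 [555.  13.]
[135. 233.] [500. 409.] [131. 130.] 5 [500. 410.]
[341. 207.] [ 594. -197.] [33. 27.] 2 [ 594. -196.]
[375. 205.] [ 602. -296.] [27. 31.] 89 [ 601. -297.]
[271. 197.] [619.  13.] [40. 42.] 2 [619.  12.]
[217. 194.] [624. 175.] [113.  98.] 2 [624. 175.]
[196. 132.] [817. 248.] [97. 18.] 74 [817. 248.]
table corners [[ 0.692  0.245  0.042]
 [ 0.688 -0.067  0.042]
 [ 0.422 -0.063  0.042]
 [ 0.424  0.249  0.042]]
tray [[0.555 0.477 0.016]
 [0.565 0.349 0.016]
 [0.439 0.33  0.016]
 [0.426 0.457 0.016]]
grips [[0.468 0.202 0.066]
 [0.464 0.059 0.066]]
mat [[ 0.667 -0.116  0.   ]
 [ 0.67  -0.52   0.   ]
 [ 0.372 -0.513  0.   ]
 [ 0.371 -0.118  0.   ]]
```

View pics/o1.png

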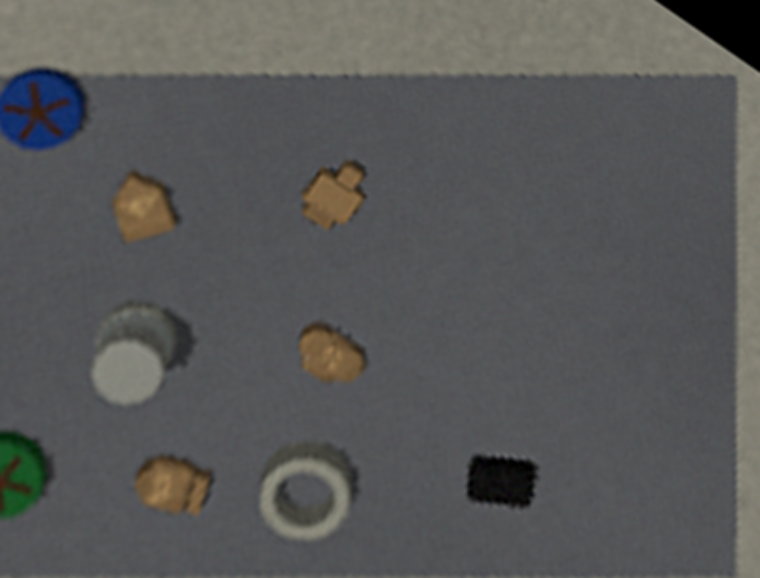

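View pics/o2.png

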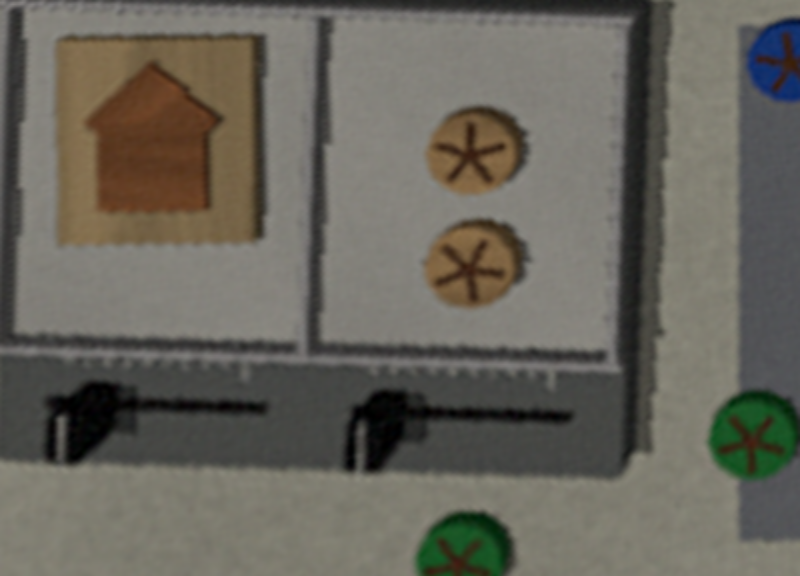

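The rectified views show four figures: house (595,-195), mushroom (605,-296), cloud (510,-294), and a fish-like one (432,-211). They also show two tan medallions and both faders, with the blue and green discs to be left alone. Next I'll measure precisely from depth.

```bash
cat >> h.py <<'E'
def cloud(n):
    p,d=manip.camera(n); h,w=d.shape
    uv=np.stack(np.meshgrid(np.arange(w),np.arange(h)),-1).reshape(-1,2)
    o,r=ray(n,uv); P=o+r*d.reshape(-1,1)   # ray z=1 in camera axes
    P=P.reshape(h,w,3); P[d==0]=np.nan
    return p,P
def seg(P,box,zlo,zhi,amin=15):
    m=((P[...,0]>box[0])&(P[...,0]<box[1])&(P[...,1]>box[2])&(P[...,1]<box[3])&(P[...,2]>zlo)&(P[...,2]<zhi)).astype(np.uint8)
    n,l,st,_=cv2.connectedComponentsWithStats(m)
    for i in range(1,n):
        if st[i,4]<amin: continue
        q=P[l==i]*1000; r=cv2.minAreaRect(q[:,:2].astype(np.float32))
        print(st[i,4],"rect",np.round(r[0]),np.round(r[1]),round(r[2]),"mean",q.mean(0).round(1), "yr",q[:,1].min().round(),q[:,1].max().round())
E
python3 - <<'E'
from h import *
for n in("scene","top"):
    p,P=cloud(n)
    for name,b,a,c in(("mat",(.38,.66,-.5,-.13),.007,.06),("medal",(.5,.68,-.05,.08),.039,.06),("grips",(.43,.485,-.06,.25),.06,.08),("tray",(.4,.6,.32,.5),.011,.03),("rim",(.4,.72,-.1,.27),.037,.047),("deck",(.4,.72,-.1,.27),.02,.055)):
        print(n,name); seg(P,b,a,c)
E
```

```text
scene mat
65 rect [ 439. -136.] [38. 13.] 0 mean [ 439.3 -135.6   12.7] yr -143.0 -130.0
144 rect [ 431. -209.] [37. 28.] 65 mean [ 432.1 -210.1   10.7] yr -229.0 -191.0
249 rect [ 432. -280.] [46. 49.] 50 mean [ 433.1 -279.9   16.4] yr -304.0 -256.0
323 rect [ 519. -191.] [37. 37.] 36 mean [ 522.4 -192.1   33.6] yr -211.0 -172.0
144 rect [ 435. -383.] [33. 23.] 84 mean [ 435.6 -383.8   12.1] yr -400.0 -367.0
145 rect [ 510. -293.] [36. 26.] 45 mean [ 511.  -293.5   10.3] yr -310.0 -278.0
178 rect [ 598. -194.] [39. 29.] 19 mean [ 596.  -194.5   11. ] yr -212.0 -179.0
166 rect [ 645. -147.] [33. 28.] 90 mean [ 647.2 -145.5   13.5] yr -163.0 -130.0
169 rect [ 605. -296.] [28. 36.] 54 mean [ 604.1 -295.4   10.9] yr -311.0 -279.0
scene medal
16 rect [502.  62.] [36.  3.] 87 mean [501.4  63.1  41.8] yr 44.0 80.0
260 rect [553.  16.] [43. 45.] 85 mean [553.2  15.5  43.3] yr -6.0 38.0
277 rect [615.  16.] [45. 44.] 58 mean [616.2  15.   43.3] yr -7.0 38.0
scene grips
65 rect [470. 206.] [18. 29.] 88 mean [471.5 205.7  65. ] yr 196.0 215.0
78 rect [466.  61.] [18. 28.] 88 mean [466.5  60.2 
[... 1527 characters left out ...]

top grips
56 rect [467. 203.] [26. 15.] 4 mean [467.  203.2  67.3] yr 196.0 211.0
63 rect [464.  59.] [28. 17.] 2 mean [462.5  58.3  67.1] yr 51.0 68.0
top tray
324 rect [500. 410.] [132. 133.] 6 mean [502.7 407.5  15.6] yr 337.0 481.0
top rim
211 rect [600. 212.] [ 80. 200.] 87 mean [602.4 232.1  42.4] yr 168.0 257.0
535 rect [594.  51.] [230. 202.] 88 mean [594.1  36.2  42.3] yr -67.0 162.0
1140 rect [621. 172.] [118. 102.] 2 mean [618.4 172.6  42.1] yr 122.0 224.0
155 rect [615.  13.] [46. 41.] 2 mean [613.9  13.8  43.8] yr -7.0 34.0
140 rect [550.  13.] [44. 43.] 1 mean [550.   14.   43.8] yr -9.0 35.0
top deck
9806 rect [562.  96.] [319. 268.] 88 mean [561.1  94.6  34.6] yr -67.0 259.0
```

```bash
python3 -m handwheel '{"offset":[[0.5,-0.84,0],[0.5,-0.84,0],[0.5,-0.84,0],[0.5,-0.84,0],[0.5,-0.84,0],[0.5,-0.84,0],[0.5,-0.84,0],[0.5,-0.84,0]],"turn":[0.28,0.28,0.28,0.28,0.28,0.28,0.28,0.28]}' 45 30
python3 -m handwheel '{"offset":[[0.5,-0.84,0],[0.5,-0.84,0],[0.5,-0.84,0],[0.5,-0.84,0],[0.5,-0.84,0],[0.5,-0.84,0],[0.5,-0.84,0],[0.5,-0.84,0]],"turn":[0.28,0.28,0.28,0.28,0.28,0.28,0.28,0.28]}'
python3 -m handwheel '{"offset":[[0.18,-0.84,0],[0.18,-0.84,0],[0.18,-0.84,0],[0.18,-0.84,0],[0.18,-0.84,0],[0.18,-0.84,0],[0.18,-0.84,0],[0.18,-0.84,0]],"turn":[0,0,0,0,0,0,0,0]}'
python3 -m handwheel '{"offset":[[0.18,-0.84,-0.6],[0.18,-0.84,-0.6],[0.18,-0.84,-0.6],[0.18,-0.84,-0.6],[0.18,-0.84,-0.6],[0.18,-0.84,-0.6],[0.18,-0.84,-0.6],[0.18,-0.84,-0.6]],"turn":[0,0,0,0,0,0,0,0]}'
```

```text
clock: 0.97
tcp_pos: [0.3268, 0.4661, 0.2313]
tool_rot: [-3.142, -0.0, 2.933]
force: [1.3, 0.9, 0.6]
gripper_width: 0.0447
gripper_force: 0.0
clock: 1.63
tcp_pos: [0.4068, 0.3318, 0.2314]
tool_rot: [3.141, 0.0, 3.112]
force: [0.3, 0.2, 0.2]
gripper_width: 0.045
gripper_force: 0.0
clock: 2.3
tcp_pos: [0.4353, 0.1974, 0.2314]
tool_rot: [3.141, 0.0, 3.111]
force: [0.6, -0.6, -0.7]
gripper_width: 0.0451
gripper_force: 0.0
clock: 2.97
tcp_pos: [0.4641, 0.063, 0.1349]
tool_rot: [3.141, 0.0, 3.111]
force: [-0.3, 0.5, 0.2]
gripper_width: 0.0449
gripper_force: 0.0
```

```bash
python3 -m handwheel '{"offset":[[0.05,-0.15,0],[0,0,-0.7],[0,0,-0.8],[0,0,-0.8],[0,0,-0.8],[0,0,-0.8],[0,0,-0.8],[0,0,0]],"turn":[0,0,0,0,0,0,0,0]}' 45 30
python3 -m handwheel '{"offset":[[0,0,0],[0,0,0],[0,0,0],[0,0,0],[0,0,0],[0,0,0],[0,0,0],[0,0,0]],"turn":[0,0,0,0,0,0,0,0]}' 5 30
python3 -m handwheel '{"offset":[[-0.016,-0.5,0],[-0.016,-0.5,0],[-0.016,-0.5,0],[-0.016,-0.5,0],[-0.016,-0.5,0],[-0.016,-0.5,0],[-0.016,-0.5,0],[0,0,0]],"turn":[0,0,0,0,0,0,0,0]}'
python3 - <<'E'
from h import *
p,P=cloud("top"); seg(P,(.43,.485,-.06,.25),.06,.08)
E
```

```text
clock: 3.63
tcp_pos: [0.4634, 0.0612, 0.0394]
tool_rot: [-3.14, -0.003, 3.112]
force: [-0.9, 0.1, -1.4]
gripper_width: 0.045
gripper_force: 0.0
clock: 4.3
tcp_pos: [0.4657, 0.0613, 0.0425]
tool_rot: [3.141, 0.002, 3.111]
force: [-2.4, 0.4, 8.3]
gripper_width: 0.0175
gripper_force: 34.1
clock: 4.97
tcp_pos: [0.4634, -0.0107, 0.0425]
tool_rot: [3.141, 0.002, 3.109]
force: [-2.9, -1.8, 7.5]
gripper_width: 0.0173
gripper_force: 34.2
55 rect [467. 204.] [25. 15.] 5 mean [467.  203.3  66.4] yr 196.0 212.0
```

```bash
python3 -m handwheel '{"offset":[[0,-0.15,0],[0,-0.15,0],[0,-0.15,0],[0,0,0],[0,0,0],[0,0,0],[0,0,0],[0,0,0]],"turn":[0,0,0,0,0,0,0,0]}'
python3 -m handwheel '{"offset":[[0,-0.1,0],[0,-0.1,0],[0,0,0],[0,0,0],[0,0,0],[0,0,0],[0,0,0],[0,0,0]],"turn":[0,0,0,0,0,0,0,0]}'
```

```text
clock: 5.68
tcp_pos: [0.4632, -0.0183, 0.0425]
tool_rot: [3.141, 0.001, 3.111]
force: [-4.8, -1.0, 11.1]
gripper_width: 0.0174
gripper_force: 34.1
clock: 6.35
tcp_pos: [0.4631, -0.0211, 0.0425]
tool_rot: [3.14, 0.001, 3.112]
force: [-4.9, 4.1, 10.3]
gripper_width: 0.0175
gripper_force: 34.0
```

```bash
python3 -m handwheel '{"offset":[[0,-0.1,0],[0,-0.1,0],[0,-0.1,0],[0,0,0],[0,0,0],[0,0,0],[0,0,0],[0,0,0]],"turn":[0,0,0,0,0,0,0,0]}'
python3 -m handwheel '{"offset":[[0,-0.1,0],[0,-0.1,0],[0,0,0],[0,0,0],[0,0,0],[0,0,0],[0,0,0],[0,0,0]],"turn":[0,0,0,0,0,0,0,0]}'
```

```text
clock: 7.02
tcp_pos: [0.4631, -0.0217, 0.0425]
tool_rot: [3.134, 0.0, 3.115]
force: [-4.6, 25.2, 9.0]
gripper_width: 0.0172
gripper_force: 34.0
clock: 7.68
tcp_pos: [0.4632, -0.0221, 0.0426]
tool_rot: [3.13, -0.0, 3.118]
force: [-5.2, 38.2, 9.4]
gripper_width: 0.0177
gripper_force: 34.6
```

```bash
python3 -m handwheel '{"offset":[[0,0.2,0],[0,0.2,0],[0,0.05,0],[0,0,0],[0,0,0],[0,0,0],[0,0,0],[0,0,0]],"turn":[0,0,0,0,0,0,0,0]}'
python3 -m handwheel '{"offset":[[0,0,0],[0,0,0],[0,0,0],[0,0,0],[0,0,0],[0,0,0],[0,0,0],[0,0,0]],"turn":[0,0,0,0,0,0,0,0]}' 40
python3 -m handwheel '{"offset":[[0,0,0.8],[0,0,0.8],[0,0,0.8],[0,0,0.8],[0.8,0.3,0.4],[0.8,0.3,0],[0.8,0.3,0],[0.8,0.3,0]],"turn":[0,0,0,0,0,0,0,0]}' 
python3 -m handwheel '{"offset":[[0.8,0.3,0],[0.4,0.3,0],[0,0,0],[0,0,0],[0,0,0],[0,0,0],[0,0,0],[0,0,0]],"turn":[0,0,0,0,0,0,0,0]}' 68
```

```text
clock: 8.35
tcp_pos: [0.4632, -0.0213, 0.0425]
tool_rot: [3.139, 0.001, 3.112]
force: [-4.9, 6.9, 11.3]
gripper_width: 0.0175
gripper_force: 34.4
clock: 9.02
tcp_pos: [0.4627, -0.0232, 0.0413]
tool_rot: [-3.141, -0.0, 3.111]
force: [-1.2, -0.2, -0.0]
gripper_width: 0.0399
gripper_force: 0.0
clock: 9.68
tcp_pos: [0.5276, 0.0013, 0.1135]
tool_rot: [3.141, 0.001, 3.111]
force: [-0.4, -0.6, 0.7]
gripper_width: 0.0398
gripper_force: 0.0
clock: 10.35
tcp_pos: [0.5504, 0.0126, 0.1135]
tool_rot: [3.141, 0.0, 3.111]
force: [0.7, -0.6, 0.5]
gripper_width: 0.0678
gripper_force: 0.0
```

Run:
```python
from h import *
for n in("top","scene"):
    p,P=cloud(n); seg(P,(.43,.485,-.06,.25),.06,.08)
```

```text
54 rect [467. 204.] [26. 16.] 3 mean [467.4 203.3  67.1] yr 196.0 212.0
64 rect [470. 207.] [28. 18.] 3 mean [471.2 205.4  65. ] yr 197.0 215.0
82 rect [462. -22.] [20. 31.] 76 mean [462.4 -21.8  64.8] yr -31.0 -11.0
```

```bash
python3 -m handwheel '{"offset":[[0.05,0.1,-0.6],[0,0,-0.6],[0,0,-0.6],[0,0,-0.6],[0,0,-0.6],[0,0,-0.6],[0,0,-0.4],[0,0,0]],"turn":[0,0,0,0,0,0,0,0]}' 68 40
python3 -m handwheel '{"offset":[[0,0,0],[0,0,0],[0,0,0],[0,0,0],[0,0,0],[0,0,0],[0,0,0],[0,0,0]],"turn":[0,0,0,0,0,0,0,0]}' 20 40
python3 -m handwheel '{"offset":[[0,0,0.6],[0,0,0.6],[0,0,0.6],[0,0,0.6],[0,0,0.6],[0,0,0.6],[0,0,0.6],[0,0,0]],"turn":[0,0,0,0,0,0,0,0]}'
```

```text
clock: 11.12
tcp_pos: [0.5504, 0.0147, 0.0311]
tool_rot: [-3.141, -0.003, 3.111]
force: [0.0, 0.4, -0.1]
gripper_width: 0.068
gripper_force: 0.0
clock: 11.78
tcp_pos: [0.5524, 0.0149, 0.0341]
tool_rot: [3.141, 0.001, 3.111]
force: [0.1, -0.1, 6.1]
gripper_width: 0.0441
gripper_force: 41.1
clock: 12.45
tcp_pos: [0.5532, 0.0149, 0.1203]
tool_rot: [3.141, 0.004, 3.111]
force: [0.3, -0.3, 0.2]
gripper_width: 0.0438
gripper_force: 40.7
```

```bash
python3 -m handwheel '{"offset":[[-0.17,0.82,0],[-0.17,0.82,0],[-0.17,0.82,0],[-0.17,0.82,0],[-0.17,0.82,0],[-0.17,0.82,0],[-0.17,0.82,0],[-0.17,0.82,0]],"turn":[0,0,0,0,0,0,0,0]}'
python3 -m handwheel '{"offset":[[-0.17,0.82,0],[-0.17,0.82,0],[-0.17,0.82,0],[-0.17,0.82,0],[-0.17,0.82,0],[-0.17,0.82,0],[-0.17,0.82,0],[-0.17,0.82,0]],"turn":[0,0,0,0,0,0,0,0]}'
python3 -m handwheel '{"offset":[[-0.17,0.82,0],[-0.17,0.82,0],[-0.17,0.82,0],[-0.17,0.82,0],[-0.17,0.82,0],[-0.17,0.82,0],[-0.17,0.82,0],[-0.17,0.82,0]],"turn":[0,0,0,0,0,0,0,0]}'
```

```text
clock: 13.12
tcp_pos: [0.5241, 0.1468, 0.117]
tool_rot: [-3.141, -0.001, 3.111]
force: [0.0, -0.5, -0.5]
gripper_width: 0.0438
gripper_force: 40.7
clock: 13.78
tcp_pos: [0.4969, 0.2779, 0.1169]
tool_rot: [-3.141, -0.001, 3.111]
force: [-0.8, -0.6, -0.4]
gripper_width: 0.0439
gripper_force: 40.7
clock: 14.45
tcp_pos: [0.4698, 0.41, 0.1172]
tool_rot: [-3.141, -0.0, 3.111]
force: [0.7, 0.6, -1.2]
gripper_width: 0.0438
gripper_force: 40.7
```

```bash
python3 -m handwheel '{"offset":[[0.05,-0.1,-0.9],[0,0,-0.9],[0,0,-0.9],[0,0,-0.9],[0,0,-0.9],[0,0,-0.5],[0,0,-0.3],[0,0,0]],"turn":[0,0,0,0,0,0,0,0]}'
python3 -m handwheel '{"offset":[[0,0,0],[0,0,0],[0,0,0],[0,0,0],[0,0,0],[0,0,0],[0,0,0],[0,0,0]],"turn":[0,0,0,0,0,0,0,0]}' 58
python3 -m handwheel '{"offset":[[0,0,0.9],[0,0,0.9],[0,0,0.9],[0,0,0.9],[0,0,0.9],[0,0,0.8],[0.17,-0.83,0],[0.17,-0.83,0]],"turn":[0,0,0,0,0,0,0,0]}'
python3 - <<'E'
from h import *
p,P=cloud("scene"); seg(P,(.44,.56,.35,.47),.013,.04)
E
```

```text
clock: 15.12
tcp_pos: [0.4708, 0.4065, 0.0104]
tool_rot: [-3.14, -0.001, 3.111]
force: [0.2, -0.0, 0.3]
gripper_width: 0.044
gripper_force: 40.8
clock: 15.78
tcp_pos: [0.4712, 0.4065, 0.0114]
tool_rot: [3.142, 0.0, 3.111]
force: [-1.1, 0.6, -0.4]
gripper_width: 0.0578
gripper_force: 0.0
clock: 16.45
tcp_pos: [0.4781, 0.3735, 0.118]
tool_rot: [3.14, 0.001, 3.113]
force: [0.6, 0.6, -0.8]
gripper_width: 0.0578
gripper_force: 0.0
177 rect [472. 407.] [43. 49.] 18 mean [472.8 404.7  17.7] yr 384.0 428.0
20 rect [444. 372.] [ 5. 42.] 6 mean [444.7 371.2  15. ] yr 351.0 394.0
21 rect [540. 354.] [40.  6.] 2 mean [541.1 353.2  14.9] yr 351.0 357.0
```

```bash
python3 -m handwheel '{"offset":[[0.29,-0.75,0],[0.29,-0.75,0],[0.29,-0.75,0],[0.29,-0.75,0],[0.29,-0.75,0],[0.29,-0.75,0],[0.29,-0.75,0],[0.29,-0.75,0]],"turn":[0,0,0,0,0,0,0,0]}' 68
python3 -m handwheel '{"offset":[[0.29,-0.75,0],[0.29,-0.75,0],[0.29,-0.75,0],[0.29,-0.75,0],[0.29,-0.75,0],[0.29,-0.75,0],[0.29,-0.75,0],[0.29,-0.75,0]],"turn":[0,0,0,0,0,0,0,0]}'
python3 -m handwheel '{"offset":[[0.29,-0.75,0],[0.29,-0.75,0],[0.29,-0.75,0],[0.29,-0.75,0],[0.29,-0.75,0],[0.29,-0.75,0],[0.27,-0.72,0],[0.2,-0.7,0]],"turn":[0,0,0,0,0,0,0,0]}'
python3 -m handwheel '{"offset":[[0,0,-0.7],[0,0,-0.7],[0,0,-0.7],[0,0,-0.7],[0,0,-0.7],[0,0,-0.4],[0,0,-0.2],[0,0,0]],"turn":[0,0,0,0,0,0,0,0]}'
```

```text
clock: 17.17
tcp_pos: [0.5241, 0.2504, 0.1161]
tool_rot: [-3.14, -0.002, 3.109]
force: [0.7, 0.6, 0.8]
gripper_width: 0.0674
gripper_force: 0.0
clock: 17.83
tcp_pos: [0.5701, 0.1305, 0.1161]
tool_rot: [-3.14, -0.002, 3.109]
force: [0.4, 0.1, 0.5]
gripper_width: 0.068
gripper_force: 0.0
clock: 18.5
tcp_pos: [0.6141, 0.0121, 0.1161]
tool_rot: [-3.141, -0.002, 3.109]
force: [0.8, -0.2, -0.3]
gripper_width: 0.0681
gripper_force: 0.0
clock: 19.17
tcp_pos: [0.6139, 0.014, 0.0341]
tool_rot: [-3.141, -0.002, 3.11]
force: [-0.1, 0.2, -0.0]
gripper_width: 0.0677
gripper_force: 0.0
```

```bash
python3 -m handwheel '{"offset":[[0,0,-0.1],[0,0,0],[0,0,0],[0,0,0],[0,0,0],[0,0,0],[0,0,0],[0,0,0]],"turn":[0,0,0,0,0,0,0,0]}' 20 40
python3 -m handwheel '{"offset":[[0,0,0.6],[0,0,0.6],[0,0,0.6],[0,0,0.6],[0,0,0.6],[0,0,0.6],[0,0,0.6],[0,0,0]],"turn":[0,0,0,0,0,0,0,0]}'
python3 -m handwheel '{"offset":[[-0.17,0.83,0],[-0.17,0.83,0],[-0.17,0.83,0],[-0.17,0.83,0],[-0.17,0.83,0],[-0.17,0.83,0],[-0.17,0.83,0],[-0.17,0.83,0]],"turn":[0,0,0,0,0,0,0,0]}'
python3 -m handwheel '{"offset":[[-0.17,0.83,0],[-0.17,0.83,0],[-0.17,0.83,0],[-0.17,0.83,0],[-0.17,0.83,0],[-0.17,0.83,0],[-0.17,0.83,0],[-0.17,0.83,0]],"turn":[0,0,0,0,0,0,0,0]}'
python3 -m handwheel '{"offset":[[-0.17,0.83,0],[-0.17,0.83,0],[-0.17,0.83,0],[-0.17,0.83,0],[-0.17,0.83,0],[-0.17,0.83,0],[-0.17,0.83,0],[-0.17,0.83,0]],"turn":[0,0,0,0,0,0,0,0]}'
```

```text
clock: 19.83
tcp_pos: [0.6155, 0.0148, 0.0341]
tool_rot: [3.141, 0.001, 3.111]
force: [-0.9, -0.7, 6.9]
gripper_width: 0.0436
gripper_force: 41.1
clock: 20.5
tcp_pos: [0.6165, 0.0149, 0.1205]
tool_rot: [3.141, 0.004, 3.111]
force: [-0.2, -0.4, -0.3]
gripper_width: 0.0439
gripper_force: 40.7
clock: 21.17
tcp_pos: [0.5873, 0.1484, 0.117]
tool_rot: [-3.141, -0.001, 3.111]
force: [0.2, 0.2, -0.4]
gripper_width: 0.0439
gripper_force: 40.8
clock: 21.83
tcp_pos: [0.5601, 0.2812, 0.1169]
tool_rot: [-3.141, -0.001, 3.111]
force: [-0.3, -0.0, -0.4]
gripper_width: 0.0436
gripper_force: 40.8
clock: 22.5
tcp_pos: [0.533, 0.4149, 0.1173]
tool_rot: [-3.142, -0.0, 3.111]
force: [0.3, 0.5, -0.2]
gripper_width: 0.0439
gripper_force: 40.8
```

```bash
python3 -m handwheel '{"offset":[[-0.05,-0.05,-0.9],[0,0,-0.9],[0,0,-0.9],[0,0,-0.9],[0,0,-0.9],[0,0,-0.5],[0,0,-0.3],[0,0,0]],"turn":[0,0,0,0,0,0,0,0]}'
python3 -m handwheel '{"offset":[[0,0,0],[0,0,0],[0,0,0],[0,0,0],[0,0,0],[0,0,0],[0,0,0],[0,0,0]],"turn":[0,0,0,0,0,0,0,0]}' 58
python3 -m handwheel '{"offset":[[0,0,0.9],[0,0,0.9],[0,0,0.9],[0,0,0.9],[0,0,0.9],[0,0,0.8],[0,-0.5,0],[-0.16,-0.83,0]],"turn":[0,0,0,0,0,0,0,0]}'
python3 -m handwheel '{"offset":[[-0.16,-0.97,0],[-0.16,-0.97,0],[-0.16,-0.97,0],[-0.16,-0.97,0],[-0.16,-0.97,0],[-0.16,-0.97,0],[-0.16,-0.97,0],[-0.16,-0.97,0]],"turn":[-0.8,-0.8,-0.8,-0.8,-0.8,-0.8,-0.8,-0.8]}' 55
python3 - <<'E'
from h import *
p,P=cloud("scene"); seg(P,(.44,.56,.35,.47),.013,.04)
E
python3 -m handwheel '{"offset":[[-0.16,-0.97,0],[-0.16,-0.97,0],[-0.16,-0.97,0],[-0.16,-0.97,0],[-0.16,-0.97,0],[-0.16,-0.97,0],[-0.16,-0.97,0],[-0.16,-0.97,0]],"turn":[-0.8,-0.8,-0.8,-0.8,-0.8,-0.8,-0.8,-0.8]}'
python3 -m handwheel '{"offset":[[-0.16,-0.97,0],[-0.16,-0.97,0],[-0.16,-0.97,0],[-0.16,-0.97,0],[-0.16,-0.97,0],[-0.16,-0.97,0],[-0.16,-0.97,0],[-0.16,-0.97,0]],"turn":[-0.8,-0.8,-0.8,-0.8,-0.8,-0.8,-0.8,-0.8]}'
```

```text
clock: 23.17
tcp_pos: [0.532, 0.4125, 0.0104]
tool_rot: [-3.141, -0.001, 3.111]
force: [-0.7, -0.6, 0.3]
gripper_width: 0.0434
gripper_force: 40.9
clock: 23.83
tcp_pos: [0.5324, 0.4123, 0.0114]
tool_rot: [3.142, 0.0, 3.111]
force: [0.1, 0.1, 0.5]
gripper_width: 0.0577
gripper_force: 0.0
clock: 24.5
tcp_pos: [0.5293, 0.3871, 0.118]
tool_rot: [3.14, 0.001, 3.113]
force: [-0.4, -0.4, -1.0]
gripper_width: 0.0583
gripper_force: 0.0
clock: 25.17
tcp_pos: [0.503, 0.2288, 0.1166]
tool_rot: [-3.141, -0.0, 2.596]
force: [1.7, -0.4, 0.4]
gripper_width: 0.0552
gripper_force: 0.0
179 rect [472. 407.] [43. 45.] 31 mean [473.1 404.7  17.7] yr 381.0 429.0
187 rect [534. 411.] [45. 44.] 6 mean [533.3 410.5  17.8] yr 388.0 433.0
21 rect [539. 354.] [40.  5.] 2 mean [542.4 353.3  15.2] yr 351.0 357.0
clock: 25.88
tcp_pos: [0.4773, 0.0739, 0.1168]
tool_rot: [-3.141, -0.0, 2.084]
force: [0.9, -0.5, -0.6]
gripper_width: 0.0551
gripper_force: 0.0
clock: 26.55
tcp_pos: [0.4518, -0.0815, 0.1171]
tool_rot: [-3.142, -0.0, 1.57]
force: [-0.2, -1.0, 0.1]
gripper_width: 0.0545
gripper_force: 0.0
```

```bash
cat > fig.py <<'E'
from h import *
R={}
for n in("scene","top"):
    p,P=cloud(n); print(n)
    m=cv2.inRange(cv2.cvtColor(p,cv2.COLOR_BGR2HSV),(5,70,50),(25,255,255))
    P=P.copy(); P[m==0]=np.nan
    seg(P,(.35,.75,-.55,-.1),.007,.03); print("bed"); seg(P,(.49,.7,-.06,.1),.036,.06)
E
python3 fig.py
```

```text
scene
134 rect [ 432. -209.] [36. 26.] 77 mean [ 432.2 -209.6   10.9] yr -228.0 -192.0
138 rect [ 509. -293.] [36. 26.] 58 mean [ 510.2 -293.5   10.2] yr -311.0 -278.0
172 rect [ 598. -194.] [37. 29.] 16 mean [ 596.6 -194.7   10.9] yr -211.0 -179.0
169 rect [ 605. -296.] [28. 36.] 48 mean [ 603.9 -295.4   10.9] yr -311.0 -279.0
bed
top
42 rect [ 602. -193.] [18. 24.] 25 mean [ 601.5 -193.5   14.3] yr -207.0 -182.0
81 rect [ 600. -297.] [27. 33.] 17 mean [ 600.5 -296.5   13.3] yr -310.0 -281.0
83 rect [ 507. -295.] [27. 30.] 1 mean [ 506.2 -294.4   13.3] yr -310.0 -280.0
27 rect [ 426. -223.] [10. 25.] 73 mean [ 426.8 -223.6   12.2] yr -230.0 -216.0
bed
```

```bash
python3 -m handwheel '{"offset":[[-0.13,-0.81,0],[-0.13,-0.81,0],[-0.13,-0.81,0],[-0.13,-0.81,0],[-0.13,-0.81,0],[-0.13,-0.81,0],[-0.13,-0.81,0],[-0.1,-0.7,0]],"turn":[-0.55,-0.55,-0.55,-0.55,-0.55,-0.55,-0.55,-0.5]}'
python3 -m handwheel '{"offset":[[0,0,-0.9],[0,0,-0.9],[0,0,-0.9],[0,0,-0.9],[0,0,-0.9],[0,0,-0.7],[0,0,-0.3],[0,0,0]],"turn":[0,0,0,0,0,0,0,0]}' 55 40
```

```text
clock: 27.32
tcp_pos: [0.4317, -0.2094, 0.1174]
tool_rot: [3.141, 0.0, 1.222]
force: [0.1, -0.3, 0.2]
gripper_width: 0.0548
gripper_force: 0.0
clock: 27.98
tcp_pos: [0.4311, -0.2079, 0.0062]
tool_rot: [-3.139, 0.001, 1.226]
force: [0.2, -1.4, 0.4]
gripper_width: 0.0549
gripper_force: 0.0
```

```bash
python3 -m handwheel '{"offset":[[0,-0.08,-0.18],[0,0,0],[0,0,0],[0,0,0],[0,0,0],[0,0,0],[0,0,0],[0,0,0]],"turn":[0,0,0,0,0,0,0,0]}' 55 40
python3 -m handwheel '{"offset":[[0,0,0],[0,0,0],[0,0,0],[0,0,0],[0,0,0],[0,0,0],[0,0,0],[0,0,0]],"turn":[0,0,0,0,0,0,0,0]}' 10 40
python3 -m handwheel '{"offset":[[0,0,0.5],[0,0,0.8],[0,0,0.8],[0,0,0.8],[0,0,0.8],[0,0,0.8],[0,0,0.8],[0,0,0.3]],"turn":[0,0,0,0,0,0,0,0]}'
```

```text
clock: 28.65
tcp_pos: [0.4323, -0.2089, 0.0038]
tool_rot: [3.141, -0.0, 1.227]
force: [-0.2, 0.1, 0.4]
gripper_width: 0.0548
gripper_force: 0.0
clock: 29.32
tcp_pos: [0.4323, -0.209, 0.0039]
tool_rot: [3.141, -0.0, 1.227]
force: [-2.0, 1.0, 5.2]
gripper_width: 0.0264
gripper_force: 39.5
clock: 29.98
tcp_pos: [0.433, -0.2096, 0.1179]
tool_rot: [3.139, -0.001, 1.227]
force: [0.1, -0.6, 0.1]
gripper_width: 0.027
gripper_force: 39.6
```

```bash
python3 -m handwheel '{"offset":[[0.48,0.82,0],[0.48,0.82,0],[0.48,0.82,0],[0.48,0.82,0],[0.48,0.82,0],[0.48,0.82,0],[0.48,0.82,0],[0.48,0.82,0]],"turn":[0,0,0,0,0,0,0,0]}'
python3 -m handwheel '{"offset":[[0.48,0.82,0],[0.48,0.82,0],[0.48,0.82,0],[0.43,0.8,0],[0,0,0],[0,0,0],[0,0,0],[0,0,0]],"turn":[0,0,0,0,0,0,0,0]}'
```

```text
clock: 30.65
tcp_pos: [0.5092, -0.0768, 0.1155]
tool_rot: [-3.141, 0.0, 1.227]
force: [-0.3, -0.3, 0.3]
gripper_width: 0.0268
gripper_force: 39.6
clock: 31.32
tcp_pos: [0.5461, -0.0133, 0.1157]
tool_rot: [-3.141, 0.0, 1.226]
force: [0.8, 0.4, -0.3]
gripper_width: 0.0265
gripper_force: 39.6
```

```bash
python3 -m handwheel '{"offset":[[0,0,-0.7],[0,0,-0.7],[0,0,-0.7],[0,0,-0.7],[0,0,-0.7],[0,0,-0.4],[0,0,-0.2],[0,0,0]],"turn":[0,0,0,0,0,0,0,0]}'
python3 -m handwheel '{"offset":[[0,0,0],[0,0,0],[0,0,0],[0,0,0],[0,0,0],[0,0,0],[0,0,0],[0,0,0]],"turn":[0,0,0,0,0,0,0,0]}' 44
python3 -m handwheel '{"offset":[[0,0,0.6],[0,0,0.8],[0,0,0.8],[0,0,0.8],[0,0,0.8],[0,0,0.4],[0,0,0],[0,0,0]],"turn":[0,0,0,0,0,0,0,0]}'
python3 -m handwheel '{"offset":[[-0.12,-0.88,0],[-0.12,-0.88,0],[-0.12,-0.88,0],[-0.12,-0.88,0],[-0.12,-0.88,0],[-0.12,-0.88,0],[-0.12,-0.88,0],[-0.12,-0.88,0]],"turn":[-0.28,-0.28,-0.28,-0.28,-0.28,-0.28,-0.28,-0.28]}' 55
python3 fig.py
```

```text
clock: 31.98
tcp_pos: [0.5463, -0.0132, 0.0341]
tool_rot: [-3.141, -0.0, 1.226]
force: [0.7, -0.1, -0.4]
gripper_width: 0.0266
gripper_force: 40.0
clock: 32.65
tcp_pos: [0.5464, -0.0125, 0.0337]
tool_rot: [3.142, -0.0, 1.227]
force: [0.1, -0.3, 0.8]
gripper_width: 0.0438
gripper_force: 0.0
clock: 33.32
tcp_pos: [0.5465, -0.0123, 0.1179]
tool_rot: [3.141, -0.001, 1.227]
force: [0.3, 0.5, -0.9]
gripper_width: 0.0442
gripper_force: 0.0
clock: 33.98
tcp_pos: [0.5262, -0.156, 0.1175]
tool_rot: [-3.141, 0.0, 1.044]
force: [1.3, 0.3, 0.0]
gripper_width: 0.0547
gripper_force: 0.0
scene
133 rect [ 508. -293.] [36. 25.] 53 mean [ 510.3 -293.2   10. ] yr -310.0 -278.0
175 rect [ 599. -194.] [38. 29.] 15 mean [ 596.6 -194.9   10.9] yr -211.0 -179.0
167 rect [ 604. -297.] [27. 37.] 49 mean [ 603.8 -295.2   10.4] yr -311.0 -279.0
bed
140 rect [549. -15.] [36. 26.] 63 mean [549.9 -15.8  40.6] yr -34.0 3.0
top
67 rect [ 504. -297.] [26. 24.] 52 mean [ 504.9 -296.6   13.2] yr -310.0 -284.0
bed
86 rect [545. -18.] [33. 24.] 73 mean [545.4 -17.9  43. ] yr -35.0 -3.0
```

```bash
python3 -m handwheel '{"offset":[[-0.11,-0.87,0],[-0.11,-0.87,0],[-0.11,-0.87,0],[-0.11,-0.87,0],[-0.11,-0.87,0],[-0.11,-0.87,0],[-0.11,-0.85,0],[-0.11,-0.85,0]],"turn":[-0.24,-0.24,-0.24,-0.24,-0.24,-0.24,-0.24,-0.24]}'
python3 -m handwheel '{"offset":[[0,0,-0.9],[0,0,-0.9],[0,0,-0.9],[0,0,-0.9],[0,0,-0.9],[0,0,-0.8],[0,0,-0.4],[0,0,0]],"turn":[0,0,0,0,0,0,0,0]}' 55 40
python3 -m handwheel '{"offset":[[0,0,0],[0,0,0],[0,0,0],[0,0,0],[0,0,0],[0,0,0],[0,0,0],[0,0,0]],"turn":[0,0,0,0,0,0,0,0]}' 10 40
python3 -m handwheel '{"offset":[[0,0,0.5],[0,0,0.8],[0,0,0.8],[0,0,0.8],[0,0,0.8],[0,0,0.8],[0,0,0.8],[0,0,0.4]],"turn":[0,0,0,0,0,0,0,0]}'
```

```text
clock: 34.75
tcp_pos: [0.5088, -0.2931, 0.1174]
tool_rot: [-3.141, 0.0, 0.892]
force: [-0.1, 0.4, -0.5]
gripper_width: 0.0551
gripper_force: 0.0
clock: 35.42
tcp_pos: [0.5081, -0.2916, 0.0019]
tool_rot: [-3.139, 0.001, 0.893]
force: [-0.8, -0.4, 0.1]
gripper_width: 0.0554
gripper_force: 0.0
clock: 36.08
tcp_pos: [0.5102, -0.2923, 0.0049]
tool_rot: [3.14, -0.001, 0.894]
force: [-0.7, -0.4, 7.5]
gripper_width: 0.0265
gripper_force: 40.1
clock: 36.75
tcp_pos: [0.5102, -0.2922, 0.1202]
tool_rot: [3.139, -0.001, 0.894]
force: [-0.2, 0.5, -0.8]
gripper_width: 0.0263
gripper_force: 39.4
```

```bash
python3 -m handwheel '{"offset":[[0.1,0.95,0],[0.1,0.95,0],[0.1,0.95,0],[0.1,0.95,0],[0.1,0.95,0],[0.1,0.95,0],[0.1,0.95,0],[0.1,0.95,0]],"turn":[0,0,0,0,0,0,0,0]}'
python3 -m handwheel '{"offset":[[0.1,0.95,0],[0.1,0.95,0],[0.1,0.95,0],[0.1,0.95,0],[0.1,0.95,0],[0.1,0.95,0],[0.1,0.95,0],[0.1,0.95,0]],"turn":[0,0,0,0,0,0,0,0]}'
python3 -m handwheel '{"offset":[[0.1,0.95,0],[0.1,0.92,0],[0,0,0],[0,0,0],[0,0,0],[0,0,0],[0,0,0],[0,0,0]],"turn":[0,0,0,0,0,0,0,0]}'
```

```text
clock: 37.42
tcp_pos: [0.5254, -0.1387, 0.1179]
tool_rot: [-3.141, -0.0, 0.894]
force: [0.6, 0.4, -0.7]
gripper_width: 0.0263
gripper_force: 39.5
clock: 38.08
tcp_pos: [0.5414, 0.0133, 0.1179]
tool_rot: [-3.141, -0.0, 0.894]
force: [0.6, 0.2, -0.8]
gripper_width: 0.0268
gripper_force: 39.5
clock: 38.75
tcp_pos: [0.5455, 0.0489, 0.1178]
tool_rot: [-3.142, -0.0, 0.893]
force: [-0.2, -0.8, -0.6]
gripper_width: 0.0264
gripper_force: 39.5
```

```bash
python3 -m handwheel '{"offset":[[0,0,-0.7],[0,0,-0.7],[0,0,-0.7],[0,0,-0.7],[0,0,-0.7],[0,0,-0.4],[0,0,-0.22],[0,0,0]],"turn":[0,0,0,0,0,0,0,0]}'
python3 -m handwheel '{"offset":[[0,0,0],[0,0,0],[0,0,0],[0,0,0],[0,0,0],[0,0,0],[0,0,0],[0,0,0]],"turn":[0,0,0,0,0,0,0,0]}' 44
python3 -m handwheel '{"offset":[[0,0,0.6],[0,0,0.8],[0,0,0.8],[0,0,0.8],[0,0,0.8],[0,0,0.4],[0,0,0],[0,0,0]],"turn":[0,0,0,0,0,0,0,0]}'
python3 -m handwheel '{"offset":[[0.15,-0.76,0],[0.15,-0.76,0],[0.15,-0.76,0],[0.15,-0.76,0],[0.15,-0.76,0],[0.15,-0.76,0],[0.15,-0.76,0],[0.15,-0.76,0]],"turn":[-0.45,-0.45,-0.45,-0.45,-0.45,-0.45,-0.45,-0.45]}' 55
python3 fig.py
```

```text
clock: 39.42
tcp_pos: [0.5455, 0.0491, 0.0354]
tool_rot: [-3.141, 0.001, 0.894]
force: [-0.3, 0.5, -0.6]
gripper_width: 0.027
gripper_force: 39.5
clock: 40.08
tcp_pos: [0.5456, 0.0497, 0.0353]
tool_rot: [-3.142, -0.0, 0.894]
force: [-0.1, -0.4, -0.0]
gripper_width: 0.0443
gripper_force: 0.0
clock: 40.75
tcp_pos: [0.5456, 0.0499, 0.1195]
tool_rot: [3.142, -0.001, 0.895]
force: [-0.5, -0.6, -0.4]
gripper_width: 0.0439
gripper_force: 0.0
clock: 41.42
tcp_pos: [0.5695, -0.0746, 0.119]
tool_rot: [3.141, 0.001, 0.601]
force: [0.2, 0.9, -0.7]
gripper_width: 0.0551
gripper_force: 0.0
scene
23 rect [ 440. -117.] [17. 27.] 74 mean [ 438.8 -118.5   13.5] yr -128.0 -106.0
169 rect [ 597. -194.] [35. 29.] 19 mean [ 596.3 -194.9   11.4] yr -211.0 -179.0
169 rect [ 605. -296.] [28. 37.] 53 mean [ 604.  -295.4   10.5] yr -311.0 -279.0
bed
121 rect [548.  46.] [34. 25.] 47 mean [549.1  44.5  40.8] yr 28.0 60.0
139 rect [549. -15.] [35. 27.] 73 mean [549.7 -16.   40.9] yr -35.0 2.0
top
92 rect [ 594. -196.] [33. 27.] 3 mean [ 593.5 -195.6   14.1] yr -210.0 -183.0
81 rect [ 602. -296.] [29. 31.] 90 mean [ 600.5 -296.5   13.5] yr -310.0 -282.0
bed
79 rect [545.  41.] [30. 26.] 1 mean [544.3  42.9  43.1] yr 28.0 55.0
```

```bash
python3 -m handwheel '{"offset":[[0.16,-0.76,0],[0.16,-0.76,0],[0.16,-0.76,0],[0.16,-0.76,0],[0.16,-0.76,0],[0.16,-0.76,0],[0.16,-0.76,0],[0.16,-0.7,0]],"turn":[-0.45,-0.45,-0.45,-0.45,-0.45,-0.45,-0.45,-0.45]}'
python3 -m handwheel '{"offset":[[0,0,-0.9],[0,0,-0.9],[0,0,-0.9],[0,0,-0.9],[0,0,-0.9],[0,0,-0.8],[0,0,-0.4],[0,0,0]],"turn":[0,0,0,0,0,0,0,0]}' 55 40
python3 -m handwheel '{"offset":[[0,0,0],[0,0,0],[0,0,0],[0,0,0],[0,0,0],[0,0,0],[0,0,0],[0,0,0]],"turn":[0,0,0,0,0,0,0,0]}' 10 40
python3 -m handwheel '{"offset":[[0,0,0.5],[0,0,0.8],[0,0,0.8],[0,0,0.8],[0,0,0.8],[0,0,0.8],[0,0,0.8],[0,0,0.4]],"turn":[0,0,0,0,0,0,0,0]}'
```

```text
clock: 42.18
tcp_pos: [0.595, -0.1937, 0.1189]
tool_rot: [-3.141, 0.001, 0.316]
force: [-0.6, 0.7, 0.0]
gripper_width: 0.0552
gripper_force: 0.0
clock: 42.85
tcp_pos: [0.5939, -0.1922, 0.0033]
tool_rot: [-3.14, 0.003, 0.318]
force: [-0.5, -0.1, -0.3]
gripper_width: 0.055
gripper_force: 0.0
clock: 43.52
tcp_pos: [0.596, -0.1927, 0.0065]
tool_rot: [3.141, -0.002, 0.318]
force: [-1.0, -0.1, 6.8]
gripper_width: 0.0265
gripper_force: 40.0
clock: 44.18
tcp_pos: [0.596, -0.1929, 0.1227]
tool_rot: [3.14, -0.003, 0.318]
force: [0.4, -0.3, 0.2]
gripper_width: 0.0264
gripper_force: 39.4
```

```bash
python3 -m handwheel '{"offset":[[0.21,0.92,0],[0.21,0.92,0],[0.21,0.92,0],[0.21,0.92,0],[0.21,0.92,0],[0.21,0.92,0],[0.21,0.92,0],[0.21,0.92,0]],"turn":[0,0,0,0,0,0,0,0]}'
python3 -m handwheel '{"offset":[[0.21,0.92,0],[0.21,0.9,0],[0,0,0],[0,0,0],[0,0,0],[0,0,0],[0,0,0],[0,0,0]],"turn":[0,0,0,0,0,0,0,0]}'
```

```text
clock: 44.85
tcp_pos: [0.6288, -0.0442, 0.12]
tool_rot: [-3.141, -0.0, 0.318]
force: [0.3, -0.4, -0.6]
gripper_width: 0.0263
gripper_force: 39.4
clock: 45.52
tcp_pos: [0.637, -0.0097, 0.1195]
tool_rot: [3.142, -0.0, 0.317]
force: [0.4, -0.9, -1.0]
gripper_width: 0.0262
gripper_force: 39.4
```

```bash
python3 -m handwheel '{"offset":[[0,0,-0.7],[0,0,-0.7],[0,0,-0.7],[0,0,-0.7],[0,0,-0.7],[0,0,-0.4],[0,0,-0.22],[0,0,0]],"turn":[0,0,0,0,0,0,0,0]}'
python3 -m handwheel '{"offset":[[0,0,0],[0,0,0],[0,0,0],[0,0,0],[0,0,0],[0,0,0],[0,0,0],[0,0,0]],"turn":[0,0,0,0,0,0,0,0]}' 44
python3 -m handwheel '{"offset":[[0,0,0.6],[0,0,0.8],[0,0,0.8],[0,0,0.8],[0,0,0.8],[0,0,0.4],[0,0,0],[0,0,0]],"turn":[0,0,0,0,0,0,0,0]}'
python3 -m handwheel '{"offset":[[-0.1,-0.89,0],[-0.1,-0.89,0],[-0.1,-0.89,0],[-0.1,-0.89,0],[-0.1,-0.89,0],[-0.1,-0.89,0],[-0.1,-0.89,0],[-0.1,-0.89,0]],"turn":[-0.73,-0.73,-0.73,-0.73,-0.73,-0.73,-0.73,-0.73]}' 55
python3 - <<'E'
import fig,cv2
from h import *
p,_=manip.camera("scene"); cv2.imwrite("pics/s2.png",cv2.resize(p[130:380,30:430],None,fx=2,fy=2))
E
```

```text
clock: 46.18
tcp_pos: [0.6368, -0.009, 0.0368]
tool_rot: [-3.141, 0.001, 0.318]
force: [0.8, 0.0, 0.2]
gripper_width: 0.0261
gripper_force: 39.4
clock: 46.85
tcp_pos: [0.6372, -0.0087, 0.0369]
tool_rot: [-3.142, -0.0, 0.318]
force: [0.4, 0.8, -0.5]
gripper_width: 0.0437
gripper_force: 0.0
clock: 47.52
tcp_pos: [0.6373, -0.0086, 0.1211]
tool_rot: [-3.141, -0.001, 0.319]
force: [0.1, -0.3, -0.4]
gripper_width: 0.0444
gripper_force: 0.0
clock: 48.18
tcp_pos: [0.6208, -0.1533, 0.1209]
tool_rot: [3.141, 0.0, -0.155]
force: [-1.0, 0.1, -0.7]
gripper_width: 0.0551
gripper_force: 0.0
scene
171 rect [ 604. -296.] [28. 36.] 55 mean [ 603.8 -295.1   10.3] yr -311.0 -279.0
bed
115 rect [548.  46.] [34. 24.] 54 mean [548.7  44.6  40.8] yr 28.0 61.0
130 rect [550. -14.] [33. 27.] 77 mean [550.2 -14.7  40.8] yr -30.0 2.0
153 rect [639. -10.] [36. 28.] 15 mean [637.5 -10.6  40.8] yr -27.0 4.0
top
82 rect [ 602. -296.] [33. 29.] 1 mean [ 600.2 -296.4   13.9] yr -310.0 -282.0
bed
88 rect [637. -12.] [34. 26.] 18 mean [633.8 -12.5  43.3] yr -27.0 2.0
78 rect [544.  43.] [33. 24.] 56 mean [544.4  43.2  42.7] yr 28.0 57.0
```

View pics/s2.png

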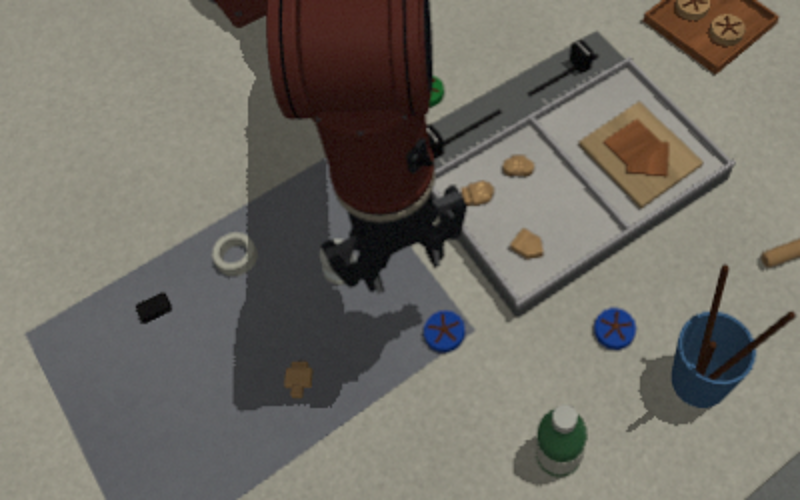

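The picture shows three figures flat in the right bed, at crop px (478,192), (518,165) and (527,243). Both medallions are in the tray, and only the mushroom is left, at (298,378).

```bash
python3 -m handwheel '{"offset":[[-0.11,-0.9,0],[-0.11,-0.9,0],[-0.11,-0.9,0],[-0.11,-0.9,0],[-0.11,-0.9,0],[-0.11,-0.9,0],[-0.11,-0.9,0],[-0.11,-0.87,0]],"turn":[-0.7,-0.7,-0.7,-0.7,-0.7,-0.7,-0.7,-0.7]}'
python3 -m handwheel '{"offset":[[0,0,-0.9],[0,0,-0.9],[0,0,-0.9],[0,0,-0.9],[0,0,-0.9],[0,0,-0.9],[0,0,-0.4],[0,0,0]],"turn":[0,0,0,0,0,0,0,0]}' 55 40
python3 -m handwheel '{"offset":[[0,0,0],[0,0,0],[0,0,0],[0,0,0],[0,0,0],[0,0,0],[0,0,0],[0,0,0]],"turn":[0,0,0,0,0,0,0,0]}' 10 40
python3 -m handwheel '{"offset":[[0,0,0.5],[0,0,0.8],[0,0,0.8],[0,0,0.8],[0,0,0.8],[0,0,0.8],[0,0,0.8],[0,0,0.4]],"turn":[0,0,0,0,0,0,0,0]}'
```

```text
clock: 49.0
tcp_pos: [0.6039, -0.2947, 0.1207]
tool_rot: [-3.141, 0.0, -0.599]
force: [-0.5, 1.0, 0.6]
gripper_width: 0.0549
gripper_force: 0.0
clock: 49.67
tcp_pos: [0.6029, -0.2933, 0.0028]
tool_rot: [3.141, 0.003, -0.596]
force: [0.2, -0.3, -0.1]
gripper_width: 0.0551
gripper_force: 0.0
clock: 50.33
tcp_pos: [0.6044, -0.295, 0.0063]
tool_rot: [-3.141, -0.002, -0.597]
force: [-1.0, 0.9, 6.4]
gripper_width: 0.0264
gripper_force: 40.0
clock: 51.0
tcp_pos: [0.6042, -0.2951, 0.122]
tool_rot: [-3.141, -0.003, -0.597]
force: [-0.2, 0.3, 0.3]
gripper_width: 0.0258
gripper_force: 39.4
```

```bash
python3 -m handwheel '{"offset":[[0.11,0.96,0],[0.11,0.96,0],[0.11,0.96,0],[0.11,0.96,0],[0.11,0.96,0],[0.11,0.96,0],[0.11,0.96,0],[0.11,0.96,0]],"turn":[0,0,0,0,0,0,0,0]}'
python3 -m handwheel '{"offset":[[0.11,0.96,0],[0.11,0.96,0],[0.11,0.96,0],[0.11,0.96,0],[0.11,0.96,0],[0.11,0.96,0],[0.11,0.96,0],[0.11,0.96,0]],"turn":[0,0,0,0,0,0,0,0]}'
python3 -m handwheel '{"offset":[[0.11,0.96,0],[0.11,0.96,0],[0,0,0],[0,0,0],[0,0,0],[0,0,0],[0,0,0],[0,0,0]],"turn":[0,0,0,0,0,0,0,0]}'
```

```text
clock: 51.67
tcp_pos: [0.6211, -0.1399, 0.1192]
tool_rot: [-3.141, 0.0, -0.597]
force: [0.4, -0.8, 0.3]
gripper_width: 0.0262
gripper_force: 39.4
clock: 52.33
tcp_pos: [0.6387, 0.0137, 0.1192]
tool_rot: [-3.142, 0.0, -0.597]
force: [0.1, -0.4, -0.3]
gripper_width: 0.0263
gripper_force: 39.4
clock: 53.0
tcp_pos: [0.6431, 0.05, 0.1191]
tool_rot: [-3.141, -0.0, -0.598]
force: [0.3, -1.0, -1.0]
gripper_width: 0.0265
gripper_force: 39.4
```

```bash
python3 -m handwheel '{"offset":[[0,0,-0.7],[0,0,-0.7],[0,0,-0.7],[0,0,-0.7],[0,0,-0.7],[0,0,-0.4],[0,0,-0.22],[0,0,0]],"turn":[0,0,0,0,0,0,0,0]}'
python3 -m handwheel '{"offset":[[0,0,0],[0,0,0],[0,0,0],[0,0,0],[0,0,0],[0,0,0],[0,0,0],[0,0,0]],"turn":[0,0,0,0,0,0,0,0]}' 42
python3 -m handwheel '{"offset":[[0,0,0.6],[0,0,0.8],[0,0,0.8],[0,0,0.8],[0,0,0.8],[0,0,0.4],[0,0,0],[0,0,0]],"turn":[0,0,0,0,0,0,0,0]}'
python3 -m handwheel '{"offset":[[-0.75,-0.3,0],[-0.75,-0.3,0],[-0.75,-0.3,0],[-0.75,-0.3,0],[-0.75,-0.3,0],[-0.75,-0.3,0],[-0.75,-0.3,0],[-0.75,-0.3,0]],"turn":[0.59,0.59,0.59,0.59,0.59,0.59,0.59,0.59]}' 45
python3 -m handwheel '{"offset":[[-0.75,-0.3,0],[-0.75,-0.3,0],[-0.75,-0.3,0],[-0.75,-0.3,0],[0,0,0],[0,0,0],[0,0,0],[0,0,0]],"turn":[0.59,0.59,0.59,0.59,0,0,0,0]}'
python3 - <<'E'
import fig,cv2
from h import *
p,P=cloud("scene");seg(P,(.43,.485,-.06,.25),.06,.08)
E
```

```text
clock: 53.67
tcp_pos: [0.6428, 0.0508, 0.0365]
tool_rot: [3.141, 0.001, -0.597]
force: [0.1, 0.0, 0.3]
gripper_width: 0.0265
gripper_force: 39.4
clock: 54.33
tcp_pos: [0.6432, 0.0511, 0.0365]
tool_rot: [-3.142, -0.0, -0.597]
force: [0.6, 0.1, -0.3]
gripper_width: 0.0423
gripper_force: 0.0
clock: 55.0
tcp_pos: [0.6433, 0.0513, 0.1209]
tool_rot: [-3.141, -0.0, -0.596]
force: [0.1, 0.4, -1.4]
gripper_width: 0.0421
gripper_force: 0.0
clock: 55.67
tcp_pos: [0.5217, 0.0029, 0.1195]
tool_rot: [3.141, 0.001, -0.217]
force: [0.1, -0.1, 1.2]
gripper_width: 0.0449
gripper_force: 0.0
clock: 56.33
tcp_pos: [0.4636, -0.0206, 0.1204]
tool_rot: [3.139, 0.0, -0.03]
force: [0.1, -0.7, 0.4]
gripper_width: 0.0449
gripper_force: 0.0
scene
bed
116 rect [548.  45.] [33. 25.] 53 mean [549.   44.4  40.9] yr 28.0 60.0
141 rect [549. -15.] [35. 28.] 72 mean [549.5 -15.8  40.7] yr -34.0 2.0
136 rect [645.  51.] [26. 39.] 52 mean [644.2  51.3  41.1] yr 37.0 66.0
152 rect [666.  13.] [35. 28.] 23 mean [665.8  11.   41.2] yr -4.0 26.0
top
bed
85 rect [664.  10.] [32. 25.] 20 mean [661.9   9.3  42.9] yr -6.0 23.0
83 rect [640.  50.] [31. 26.] 2 mean [640.3  50.1  42.7] yr 37.0 63.0
50 rect [545.  49.] [30. 17.] 2 mean [546.1  48.3  43.1] yr 40.0 58.0
67 rect [470. 207.] [28. 19.] 1 mean [471.2 205.2  64.9] yr 197.0 216.0
87 rect [461. -20.] [30. 20.] 1 mean [463.1 -21.4  65. ] yr -31.0 -10.0
```

```bash
python3 -m handwheel '{"offset":[[0,-0.05,-0.6],[0,0,-0.7],[0,0,-0.7],[0,0,-0.7],[0,0,-0.7],[0,0,-0.5],[0,0,0],[0,0,0]],"turn":[0,0,0,0,0,0,0,0]}' 45 30
python3 -m handwheel '{"offset":[[0,0,0],[0,0,0],[0,0,0],[0,0,0],[0,0,0],[0,0,0],[0,0,0],[0,0,0]],"turn":[0,0,0,0,0,0,0,0]}' 5 30
python3 -m handwheel '{"offset":[[0.016,0.5,0],[0.016,0.5,0],[0.016,0.5,0],[0.016,0.5,0],[0.016,0.5,0],[0.016,0.5,0],[0.016,0.45,0],[0,0,0]],"turn":[0,0,0,0,0,0,0,0]}'
python3 -m handwheel '{"offset":[[0,0,0],[0,0,0],[0,0,0],[0,0,0],[0,0,0],[0,0,0],[0,0,0],[0,0,0]],"turn":[0,0,0,0,0,0,0,0]}'
```

```text
clock: 57.15
tcp_pos: [0.4628, -0.0229, 0.042]
tool_rot: [3.139, 0.002, -0.031]
force: [-0.4, -0.5, -0.2]
gripper_width: 0.0451
gripper_force: 0.0
clock: 57.82
tcp_pos: [0.4638, -0.0213, 0.0432]
tool_rot: [-3.14, -0.001, -0.03]
force: [-3.0, 2.8, 5.6]
gripper_width: 0.0172
gripper_force: 32.8
clock: 58.48
tcp_pos: [0.466, 0.0497, 0.0432]
tool_rot: [-3.141, -0.001, -0.028]
force: [-0.9, 2.0, 9.7]
gripper_width: 0.0173
gripper_force: 33.3
clock: 59.15
tcp_pos: [0.466, 0.0485, 0.0432]
tool_rot: [-3.14, -0.001, -0.029]
force: [-1.3, 2.3, 8.1]
gripper_width: 0.0174
gripper_force: 33.2
```

```bash
python3 -m handwheel '{"offset":[[0,0.07,0],[0,0.06,0],[0,0,0],[0,0,0],[0,0,0],[0,0,0],[0,0,0],[0,0,0]],"turn":[0,0,0,0,0,0,0,0]}'
python3 -m handwheel '{"offset":[[0,0,0],[0,0,0],[0,0,0],[0,0,0],[0,0,0],[0,0,0],[0,0,0],[0,0,0]],"turn":[0,0,0,0,0,0,0,0]}' 45
python3 -m handwheel '{"offset":[[0,0,0.8],[0,0,0.8],[0,0,0.8],[0,0,0.8],[0,0,0.8],[0,-0.8,0.8],[0,-0.8,0.8],[0,-0.8,0.8]],"turn":[0,0,0,0,0,0,0,0]}'
python3 -m handwheel '{"offset":[[0.1,-0.9,0],[0.1,-0.9,0],[0.1,-0.9,0],[0.1,-0.9,0],[0.1,-0.9,0],[0.1,-0.9,0],[0.1,-0.9,0],[0.1,-0.9,0]],"turn":[0,0,0,0,0,0,0,0]}'
python3 -m handwheel '{"offset":[[0.1,-0.9,0],[0.1,-0.9,0],[0.1,-0.9,0],[0.1,-0.9,0],[0.1,-0.9,0],[0.1,-0.9,0],[0.1,-0.9,0],[0.1,-0.9,0]],"turn":[0,0,0,0,0,0,0,0]}'
python3 - <<'E'
import fig
from h import *
for n in("scene","top","scene","top"):
    p,P=cloud(n);seg(P,(.43,.485,-.06,.25),.058,.08)
p,_=manip.camera("scene"); cv2.imwrite("pics/s3.png",cv2.resize(p[130:330,60:440],None,fx=2.1,fy=2.1))
E
```

```text
clock: 59.82
tcp_pos: [0.4661, 0.0506, 0.0432]
tool_rot: [-3.141, -0.001, -0.03]
force: [-1.0, -0.8, 7.6]
gripper_width: 0.0171
gripper_force: 33.2
clock: 60.48
tcp_pos: [0.4654, 0.0496, 0.0425]
tool_rot: [-3.142, 0.0, -0.031]
force: [0.1, -0.4, 0.4]
gripper_width: 0.0452
gripper_force: 0.0
clock: 61.15
tcp_pos: [0.4655, 0.0007, 0.1712]
tool_rot: [-3.141, -0.001, -0.031]
force: [0.5, -0.2, -1.3]
gripper_width: 0.0449
gripper_force: 0.0
clock: 61.82
tcp_pos: [0.4814, -0.1432, 0.1702]
tool_rot: [3.141, 0.001, -0.03]
force: [0.2, 0.5, 1.0]
gripper_width: 0.0446
gripper_force: 0.0
clock: 62.48
tcp_pos: [0.4973, -0.2873, 0.1702]
tool_rot: [-3.141, 0.0, -0.031]
force: [0.0, 0.3, 1.2]
gripper_width: 0.0452
gripper_force: 0.0
scene
20 rect [ 436. -119.] [17. 27.] 89 mean [ 439.7 -119.5   13.4] yr -128.0 -111.0
bed
120 rect [547.  46.] [34. 26.] 52 mean [549.   44.6  40.6] yr 28.0 61.0
138 rect [549. -15.] [35. 26.] 67 mean [549.7 -15.9  40.8] yr -34.0 2.0
135 rect [644.  52.] [27. 34.] 79 mean [644.   51.6  41.2] yr 38.0 67.0
153 rect [667.  13.] [35. 28.] 18 mean [665.8  11.1  41.3] yr -5.0
[... 168 characters left out ...]
  42.] [26. 26.] 1 mean [544.4  42.9  43. ] yr 28.0 55.0
86 rect [545. -18.] [33. 24.] 65 mean [545.4 -17.9  43.3] yr -35.0 -3.0
72 rect [470. 206.] [18. 28.] 88 mean [471.4 205.2  64.4] yr 197.0 215.0
82 rect [465.  51.] [19. 29.] 89 mean [466.3  50.7  64.4] yr 42.0 61.0
57 rect [467. 203.] [16. 26.] 88 mean [467.2 203.1  66.7] yr 195.0 211.0
64 rect [463.  48.] [26. 17.] 1 mean [463.1  49.1  67.3] yr 40.0 57.0
72 rect [471. 206.] [18. 27.] 89 mean [471.5 204.9  64.8] yr 197.0 215.0
83 rect [464.  51.] [30. 19.] 0 mean [466.5  50.3  64.7] yr 42.0 61.0
57 rect [467. 203.] [25. 16.] 2 mean [467.2 203.2  66.4] yr 195.0 211.0
65 rect [463.  48.] [26. 17.] 2 mean [463.2  48.9  66.6] yr 40.0 57.0
```

View pics/s3.png

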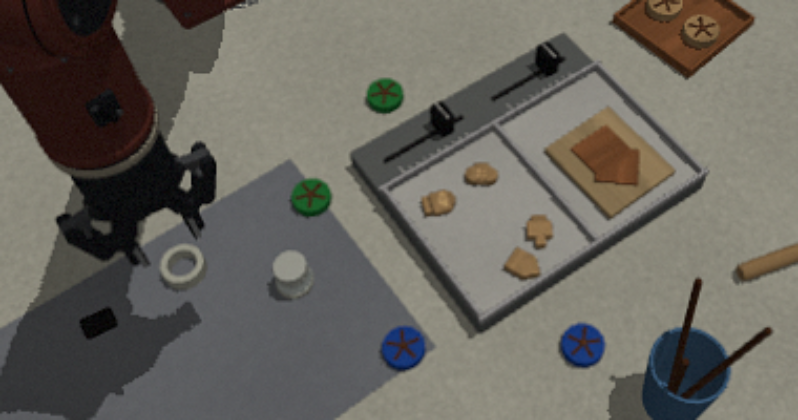

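The final picture shows four figures flat and apart in the right bed, at crop px (438,202), (481,173), (538,230) and (521,263). The plaque is untouched, both medallions are in the tray, and the two faders are about 155 mm apart, so their settings match.

```bash
python3 -c "
from workcell import manip
print(manip.hand_in())"
```

```text
the job is handed in; nothing more can be done
None
```

The job is handed in: I slid the right fader off, laid both medallions flat in the tray and the four figures present flat in the right bed, then set that fader to match the left one (grips measured about 154.6 mm apart; 155 mm means equal). The plaque, left fader, paint jar, tape roll and eraser were left alone; one figure shifted about 35 mm inside the bed after I placed it but still lies flat and clear of the others.

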